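# Check a winch sight glass in the slit beam

### The arm

A 6-joint arm with a two-finger parallel gripper is mounted at the origin on the work surface. World frame = base frame: x ahead of the robot, y to its left, z up, the work surface at z = 0. Lengths are in m, angles in degrees, forces in N, time in s.
With the tool pointing down it reaches from about 0.3 to 0.75 m from the base axis. Payload 8.5 kg.
Tool frame: the origin (TCP) lies at the very end of the fingers, on their centre line; the grasp point (between the pads) lies 19 mm behind it; z points along the fingers, y is the direction in which the jaws open and shut (so a half turn about z gives the same grasp; the last joint's range is limited). The gripper opens to 85 mm and grips with 20 to 120 N. Pads are 22 mm wide; open, the fingers measure 114 mm over their backs; the gripper's body (76 mm by 85 mm) begins 54 mm behind the grasp point. The pads swing forward as they close: fully open they stand 13 mm farther back than shut.
Start: joints at [61.175, 21.807, 74.336, -0, 83.858, -12.336], TCP at [0.156, 0.527, 0.231] pointing down, gripper open.
Joint ranges: [-178.18, 178.18], [-50.72, 133.34], [12.68, 142.11], [-81.47, 261.47], [9.98, 163.14], [-165.26, 165.26]. Speed limits (degrees/s): [136.94, 136.94, 180, 180, 180, 180].

### API

Orientations are given as a 3x3 rotation matrix whose columns are the frame's x, y, z axes.
In Python, from rig import observe, get_image, calibration, close_job gives the robot as it stands.
- The arm moves only by the tool servo_tool, never from a script. Its argument "commands" is a list of rows, each an object with "delta_rot": the turn, a rotation vector about the world's x, y, z in units of 6 degrees (1.0 is 6 degrees), a list of three; "travel": the shift along the world's x, y, z in units of 30 mm (1.0 is 30 mm), a list of three; "fingers": the closure in counts, from 0 (fully open) to 255 (shut). A call has 1 to 8 rows; each row shifts and turns the pose as measured when the row begins; what a row does not reach is not made up. A row lasts 1/10 s, in which the tool goes at most 50 mm and 8.59 degrees, less where a joint would pass 70% of its speed; a pose out of reach is approached as far as the arm can. A call is refused whole if a number of a shift passes 1 or a number of a turn 1, either way. A call with a gripper value outside its range is refused whole. The fingers move at their own pace and stop on an object; "squeeze" is the grip in N (left out, the last holds). Time passes only in rows, so rows that do not move let the fingers close. It gives the time, the measured TCP pose, the force and the opening at its end, in the units of the state.
- observe(): the state, without advancing time (a new reading comes with each control period).
- get_image(name): name is "scene" or "top" or "wrist"; returns the picture (384x512x3 uint8, red, green, blue); there is no depth.
- calibration(name): a dict with "camera_matrix" (3x3 intrinsics, pixels), "position" and "rotation" of the camera in the world; the wrist camera has in their place "hand_eye" (4x4, takes a point from camera to tool coordinates, whose origin is the TCP and whose axes are the flange's). Camera axes: x right, y down, z forward; pixel columns grow to the right and rows downward; lengths in m; the calibration is good to about 2 mm. The wrist camera is an equidistant fisheye: a pixel r from the principal point sees the ray r / f radians off the axis. A picture is of the moment at which its call begins: read the wrist's pose just before it. calibration takes no time and is no camera call.
- close_job(): hands the job in, once; it reports no verdict.
The state is a dict: "time_s": time; "q": joint angles; "qvel": joint speeds; "joint_efforts": joint torques, N m; "position": TCP position; "tool_rot": TCP orientation; "ft_force": force on the tool from outside, world axes, zero at the start; "wrist_torque": the same for the moment, N m; "grip_width": finger opening in m.
Only numpy, scipy, OpenCV 4.12 (cv2) and the standard library are available. Lean on these libraries where they do the work, as an engineer would, in place of code of your own. Each camera call takes 0.05 s, during which the arm holds its last target.

### The job

On the winch repair bench, take the slit blade out of its wooden stand, push it fully home into the slot in front of the inspection lamp and let go of it. Then pick up the glass block by its two frosted faces only, never touching the polished ones, and hold it upright in the light path between lamp and screen, at the height of the lamp and with its polished faces square to the beam; finish while still holding it there, clear of everything else. Leave the can, the screwdriver and the pulley wheel where they are.

Things in the scene. Friction and masses are not known exactly. Their poses are not given: they have to be found in the camera images.
- rig: inspection rig, fixed: base plate 110 x 385 x 12 mm; black lamp cylinder 66 mm thick lying along y (y 127 to 227 mm, top at z 135 mm); dark slot holder before it (front at y 103 mm); white screen at the -y end, 100 mm wide, face at y -120 mm, top at z 145 mm; open between. Origin on the bench under the middle of the open part; z up. Light runs along its -y, 100 mm above the bench.
- beam (a point): point on the light path in the open part between lamp and screen, 100 mm above the rig's origin; axes as the rig's: y along the light path, x across it.
- slot (a point): centre of the slot's mouth on top of the dark steel slot holder (70 mm along x, 23 mm along y, windowed towards the screen), 115 mm from the rig's origin along its +y, 130 mm above the bench; axes as the rig's. The slot opens upward, 46 mm (x) by 9 mm (y), 56 mm deep, no springs or catches.
- blade: slit blade, about 80 g: steel plate 40 mm (x) by 4 mm (y) reaching 50 mm below a crossbar (shoulder) 56 x 20 x 8 mm; above it a grip tab 30 mm (x) by 12 mm (y), top 42 mm above the shoulder's underside. Origin: centre of the shoulder's underside; z up. Home: shoulder resting on the holder's top, origin at the slot's mouth, either way round. It starts likewise in the stand.
- stand: wooden blade stand, fixed: base 100 x 70 x 10 mm, block 70 x 33 mm, top at z = 65 mm, with an upward slot 46 mm (x) by 9 mm (y) in which the blade hangs by its shoulder. Origin at the centre of its underside.
- pad: cork pad 120 x 120 x 8 mm, fixed, on which the glass block stands. Origin at the centre of its underside.
- glass: rectangular sight-glass block standing upright, about 160 g: 36 mm along x between its two frosted (matt whitish) faces, 24 mm along y between its two clear polished faces, 60 mm tall. Origin at the centre of its underside, z up.
- glass_mid (a point): middle of the glass block, 30 mm above its origin; axes as the block's.
- frost_a: frosted face at the block's +x side, 24 x 60 mm, origin at its middle (17 mm from the block's middle; the face itself is 18 mm from it); axes as the block's.
- frost_b: frosted face at the block's -x side, likewise.
- clear_a: polished face at the block's +y side, 32 x 60 mm, origin at its middle (11 mm from the block's middle; the face itself is 12 mm from it); not to be touched.
- clear_b: polished face at the block's -y side, likewise.
- can: spray can standing on the bench, 54 mm diameter, 160 mm tall, origin at the centre of its underside; leave alone.
- driver: screwdriver lying on the bench between robot and rig, about 200 mm long, low; leave alone.
- sheave: black plastic pulley wheel lying flat, 76 mm diameter, 32 mm high, origin at the centre of its underside; leave alone.
Things that resemble listed ones, but are neither listed nor needed, are in the scene too. There is more than one size of the blade; the one meant has the size given above.

How it is judged:
By the outcome, as a careful person would: the job done as asked, in the order asked, and still so for the second after the job is handed in, while the arm keeps its last pose, push and grip.
It also fails if it takes over 61 s, if anything falls off the work surface, if the arm or the gripper's body presses on something with over 40 N, if the wrist force passes 120 N, or if a joint passes its speed limit or range.

## Working session

There is one attempt and no reset: what is moved stays moved. The work goes in short steps, Python scripts to look and compute and a tool call to move; the robot and the scene stay as the last step left them, time stands still between calls to the robot, and variables do not carry over. Pictures are saved under pics/ and viewed, and the job is handed in when it is done.

Besides the shell and the picture viewer there is one more tool, called after "Emit:" as name(argument=value, ...), one argument or row to a line, values as JSON. servo_tool: Moves the arm, as the interface text tells. Its arguments: {"type":"object","properties":{"commands":{"type":"array","items":{"type":"object","properties":{"delta_rot":{"type":"array","items":{"type":"number"}},"travel":{"type":"array","items":{"type":"number"}},"fingers":{"type":"number"}}}},"squeeze":{"type":"number"}},"required":["commands"]}

```bash
ls; mkdir -p pics; python3 - <<'E'
from rig import *
import cv2
print({k:v for k,v in observe().items()})
for n in ("scene","top","wrist"):
    print(n,calibration(n))
    im=get_image(n); cv2.imwrite(f"pics/{n}0.png",cv2.cvtColor(im,cv2.COLOR_RGB2BGR))
E
```

```text
pics
{'time_s': 0.0, 'q': array([ 6.11757841e+01,  2.18408216e+01,  7.43866059e+01,  8.52305510e-04,
        8.38583151e+01, -1.23352112e+01]), 'qvel': array([ 0.06880232,  0.02421507, -0.02430143,  0.00754861, -0.12368078,
        0.03088134]), 'joint_efforts': array([ 4.50695343e-04, -4.48473287e+01, -2.31273830e+01, -2.53083053e-04,
        4.78770424e-03,  4.40866586e-06]), 'position': array([0.15594965, 0.52710873, 0.23070246]), 'tool_rot': array([[-9.58873643e-01,  2.83832339e-01, -7.34450737e-04],
       [ 2.83833092e-01,  9.58872815e-01, -1.30394739e-03],
       [ 3.34142409e-04, -1.45878221e-03, -9.99998880e-01]]), 'ft_force': array([ 0.27616688, -0.16547353,  0.75646548]), 'wrist_torque': array([0.01368336, 0.00055629, 0.00722515]), 'grip_width': 0.08550219925529962}
scene {'camera_matrix': array([[430.05015684,   0.        , 247.91973176],
       [  0.        , 430.05015684, 190.05518407],
       [  0.        ,   0.        ,   1.        ]]), 'position': array([ 1.25245956, -0.45953208,  0.81509015]), 'rotation': array([[ 0.50354404,  0.54925278, -0.66690688],
       [ 0.86
[... 309 characters left out ...]
286512]), 'rotation': array([[-0.00127134, -0.99862896,  0.05233139],
       [-0.99999714,  0.00116357, -0.00208995],
       [ 0.00202619, -0.05233389, -0.99862759]])}
wrist {'camera_matrix': array([[297.31863964,   0.        , 258.14938283],
       [  0.        , 297.31863964, 194.22123949],
       [  0.        ,   0.        ,   1.        ]]), 'hand_eye': array([[-3.98238382e-04, -9.48697353e-01, -3.16185349e-01,
         8.17332474e-02],
       [ 9.99999674e-01, -5.99714945e-04,  5.39903979e-04,
         1.04325248e-04],
       [-7.01826554e-04, -3.16185031e-01,  9.48697282e-01,
        -1.43041522e-01],
       [ 0.00000000e+00,  0.00000000e+00,  0.00000000e+00,
         1.00000000e+00]])}
```

View pics/scene0.png

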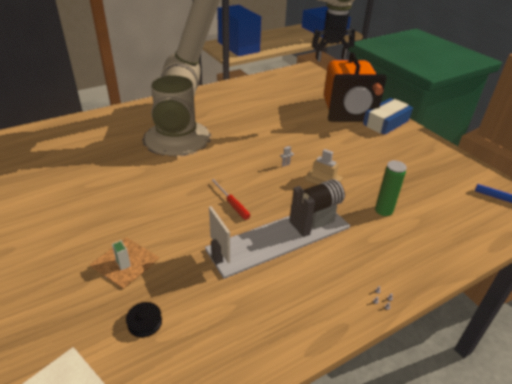

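View pics/top0.png

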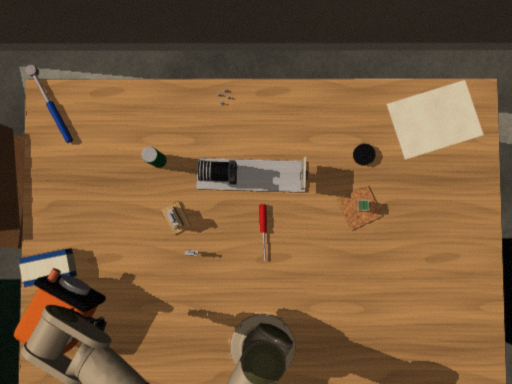

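View pics/wrist0.png

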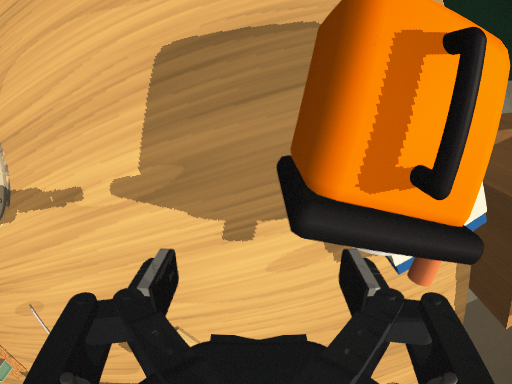

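```bash
python3 - <<'E'
import cv2,numpy as np
s=cv2.imread("pics/scene0.png");t=cv2.imread("pics/top0.png")
c=lambda im,x,y,w,h,k:cv2.resize(im[y:y+h,x:x+w],None,fx=k,fy=k,interpolation=cv2.INTER_CUBIC)
cv2.imwrite("pics/c1.png",c(s,200,135,160,140,5)[:600])
cv2.imwrite("pics/c2.png",np.hstack([c(t,150,195,80,70,5),c(t,330,170,80,70,5)]))
cv2.imwrite("pics/c3.png",c(t,190,150,125,50,6))
cv2.imwrite("pics/c4.png",c(s,90,230,80,60,8))
E
```

```text
(no output)
```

View pics/c1.png

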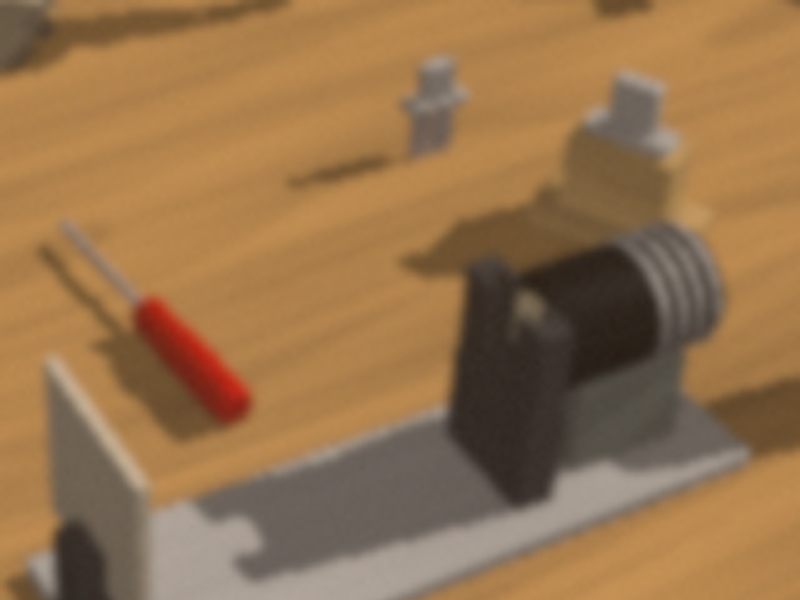

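View pics/c2.png

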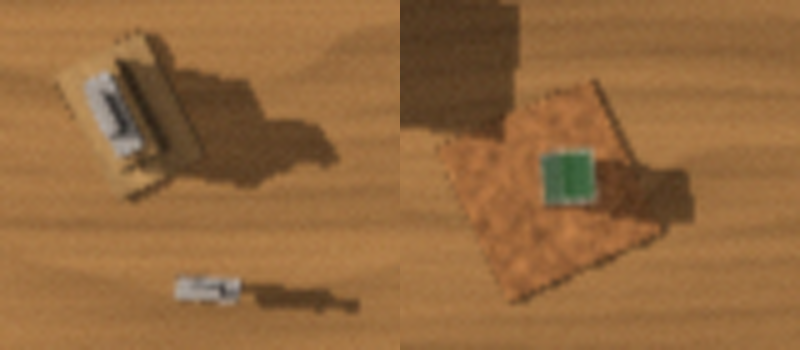

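View pics/c3.png

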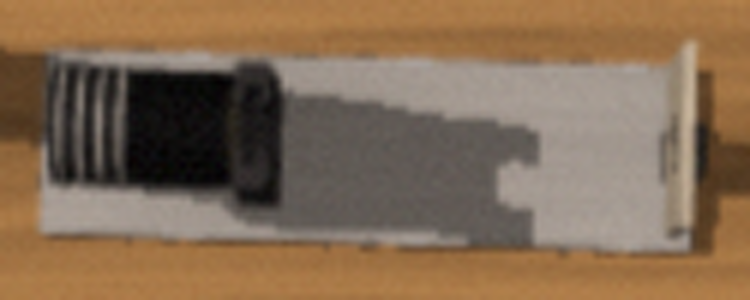

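View pics/c4.png

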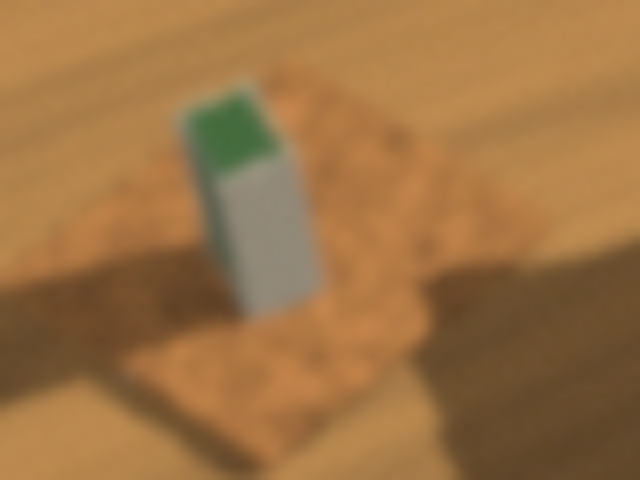

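```bash
cat > h.py <<'E'
from rig import *
import numpy as np, cv2
from scipy.spatial.transform import Rotation as Rn
from scipy.optimize import least_squares
def rays(n,px,st=None):
    c=calibration(n);K=c["camera_matrix"];px=np.atleast_2d(px).astype(float)
    d=np.c_[(px[:,0]-K[0,2])/K[0,0],(px[:,1]-K[1,2])/K[1,1],np.ones(len(px))]
    if n!="wrist": return c["position"],d@c["rotation"].T
    r=np.hypot(d[:,0],d[:,1]); s=np.where(r>1e-9,np.sin(r)/np.maximum(r,1e-9),1)
    d=np.c_[d[:,0]*s,d[:,1]*s,np.cos(r)]
    T=c["hand_eye"];R=np.array(st["tool_rot"]);p=np.array(st["position"])
    return p+R@T[:3,3], d@(R@T[:3,:3]).T
def unproj(n,px,z,st=None):
    o,d=rays(n,px,st); z=np.broadcast_to(z,(len(d),))
    return o+d*((z-o[2])/d[:,2])[:,None]
def proj(n,P,st=None):
    c=calibration(n);K=c["camera_matrix"];P=np.atleast_2d(P)
    if n!="wrist":
        q=(P-c["position"])@c["rotation"]
        return np.c_[K[0,0]*q[:,0]/q[:,2]+K[0,2],K[1,1]*q[:,1]/q[:,2]+K[1,2]]
    T=c["hand_eye"];R=np.array(st["tool_rot"]);p=np.array(st["position"])
    q=(P-(p+R@T[:3,3]))@(R@T[:3,:3])
    r=np.hypot(q[:,0],q[:,1]);th=np.arctan2(r,q[:,2]);k=th/np.maximum(r,1e-12)
    return np.c_[K[0,0]*q[:,0]*k+K[0,2],K[1,1]*q[:,1]*k+K[1,2]]
def Rz(a):
    return Rn.from_euler("z",a,degrees=True).as_matrix()
def fit(obs,x0):
    """obs: list of (cam,local pts,px,state); pose x,y,yaw (z=0)"""
    f=lambda v:np.concatenate([(proj(n,np.array(L,float)@Rz(v[2]*100).T+[v[0],v[1],0],st)-px).ravel() for n,L,px,st in obs])
    r=least_squares(f,[x0[0],x0[1],x0[2]/100],x_scale=[.01,.01,.01])
    return np.array([r.x[0],r.x[1],r.x[2]*100]),np.round(r.fun.reshape(-1,2),1)
def save(n,name):
    st=observe(); im=cv2.cvtColor(get_image(n),cv2.COLOR_RGB2BGR); cv2.imwrite(f"pics/{name}.png",im)
    import pickle; pickle.dump(st,open(f"pics/{name}.pkl","wb")); return im,st
def crop(im,x,y,w,h,k,name):
    cv2.imwrite(f"pics/{name}.png",cv2.resize(im[y:y+h,x:x+w],None,fx=k,fy=k,interpolation=cv2.INTER_CUBIC))
E
python3 - <<'E'
from h import *
a=lambda P,k,o:np.array(P)/k+o
np.set_printoptions(precision=4,suppress=True)
print("stand base",unproj("top",a([(58,78),(148,32),(203,160),(130,200)],5,[150,195]),.01))
print("shoulder",unproj("top",a([(85,80),(108,68),(145,150),(122,160)],5,[150,195]),.073))
p=unproj("top",a([(45,50),(40,235),(690,250),(690,65)],6,[190,150]),.012);print("rig",p)
print("glass top",unproj("top",a([(542,155),(592,148),(598,200),(546,207)],5,[250,170]),.068))
print("can, sheave, small blade",unproj("top",[(150,154),(364,154),(192,253)],[.16,.032,.04]))
print("driver",unproj("top",[(263,205),(266,260)],.015))
print("pad",unproj("top",a([(595,80),(665,232),(512,303),(440,140)],5,[250,170]),.008))
E
```

```text
stand base [[0.4732 0.3548 0.01  ]
 [0.5056 0.2916 0.01  ]
 [0.4154 0.2523 0.01  ]
 [0.3874 0.3034 0.01  ]]
shoulder [[0.4703 0.3237 0.073 ]
 [0.4784 0.3082 0.073 ]
 [0.4229 0.2827 0.073 ]
 [0.4162 0.2982 0.073 ]]
rig [[ 0.658   0.2291  0.012 ]
 [ 0.5486  0.2314  0.012 ]
 [ 0.5394 -0.1508  0.012 ]
 [ 0.6487 -0.1515  0.012 ]]
glass top [[ 0.5037 -0.3267  0.068 ]
 [ 0.5084 -0.3608  0.068 ]
 [ 0.473  -0.3644  0.068 ]
 [ 0.4683 -0.3289  0.068 ]]
can, sheave, small blade [[ 0.6521  0.3636  0.16  ]
 [ 0.67   -0.3562  0.032 ]
 [ 0.3264  0.2427  0.04  ]]
driver [[ 0.4924 -0.0024  0.015 ]
 [ 0.3    -0.0126  0.015 ]]
pad [[ 0.5595 -0.3779  0.008 ]
 [ 0.4519 -0.4259  0.008 ]
 [ 0.402  -0.3173  0.008 ]
 [ 0.517  -0.2677  0.008 ]]
```

Emit:
servo_tool(
  commands=[
    {"travel":[0.7,-0.6,0.2],"delta_rot":[0,0,0.4],"fingers":0},
    {"travel":[1,-0.8,0],"delta_rot":[0,0,0.8],"fingers":0},
    {"travel":[1,-0.8,0],"delta_rot":[0,0,0.8],"fingers":0},
    {"travel":[1,-0.8,0],"delta_rot":[0,0,0.8],"fingers":0},
    {"travel":[1,-0.8,0],"delta_rot":[0,0,0.8],"fingers":0},
    {"travel":[1,-0.8,0],"delta_rot":[0,0,0.8],"fingers":0},
    {"travel":[1,-0.8,0],"delta_rot":[0,0,0.8],"fingers":0},
    {"travel":[1,-0.8,0],"delta_rot":[0,0,0.8],"fingers":0},
  ],
)

```text
time_s: 0.95
position: [0.3904, 0.3351, 0.2352]
tool_rot: [[-0.931, -0.365, -0.002], [-0.365, 0.931, -0.004], [0.003, -0.003, -1.0]]
ft_force: [0.2, 0.6, -0.3]
grip_width: 0.0854
```

Emit:
servo_tool(
  commands=[
    {"travel":[0.9,-0.5,-0.3],"delta_rot":[0,0,0.5],"fingers":0},
    {"travel":[0.6,-0.3,-0.2],"delta_rot":[0,0,0],"fingers":0},
    {"travel":[0,0,0],"fingers":0},
    {"travel":[0,0,0],"fingers":0},
  ],
)

```text
validation failed for argument at $.co...
```

```bash
python3 - <<'E'
from h import *
im,st=save("wrist","w1"); print(st["position"],st["tool_rot"],st["ft_force"],st["time_s"])
E
```

```text
[0.39035629 0.33509059 0.23521169] [[-0.93119536 -0.36451557 -0.00189571]
 [-0.36450599  0.93119211 -0.00407911]
 [ 0.00325217 -0.00310746 -0.99998988]] [ 0.17110794  0.5678716  -0.28959092] 0.95
```

View pics/w1.png

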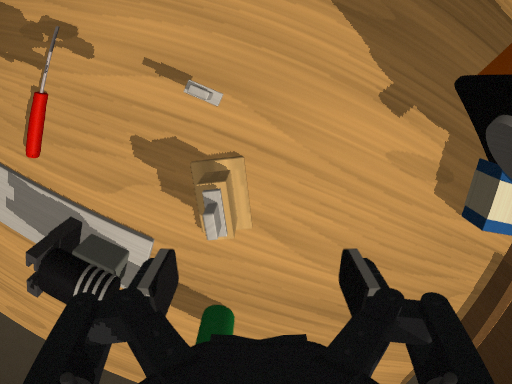

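Emit:
servo_tool(
  commands=[
    {"travel":[0.9,-0.5,-0.3],"delta_rot":[0,0,0.5],"fingers":0},
    {"travel":[0.7,-0.4,-0.2],"delta_rot":[0,0,0],"fingers":0},
    {"travel":[0,0,0],"delta_rot":[0,0,0],"fingers":0},
    {"travel":[0,0,0],"delta_rot":[0,0,0],"fingers":0},
  ],
)

```text
time_s: 1.4
position: [0.4453, 0.3021, 0.2186]
tool_rot: [[-0.911, -0.413, -0.002], [-0.413, 0.911, -0.006], [0.004, -0.005, -1.0]]
ft_force: [1.0, -0.1, 0.9]
grip_width: 0.0851
```

```bash
python3 - <<'E'
from h import *
im,st=save("wrist","w2"); print(st["position"],st["tool_rot"],st["ft_force"],st["time_s"])
crop(im,160,130,180,150,4,"w2c")
E
```

```text
[0.44534586 0.30211514 0.21857436] [[-0.91082189 -0.41279671 -0.0015371 ]
 [-0.41278072  0.91080956 -0.00616571]
 [ 0.00394519 -0.00498138 -0.99997981]] [ 0.96282172 -0.14548053  0.85480582] 1.4
```

View pics/w2c.png

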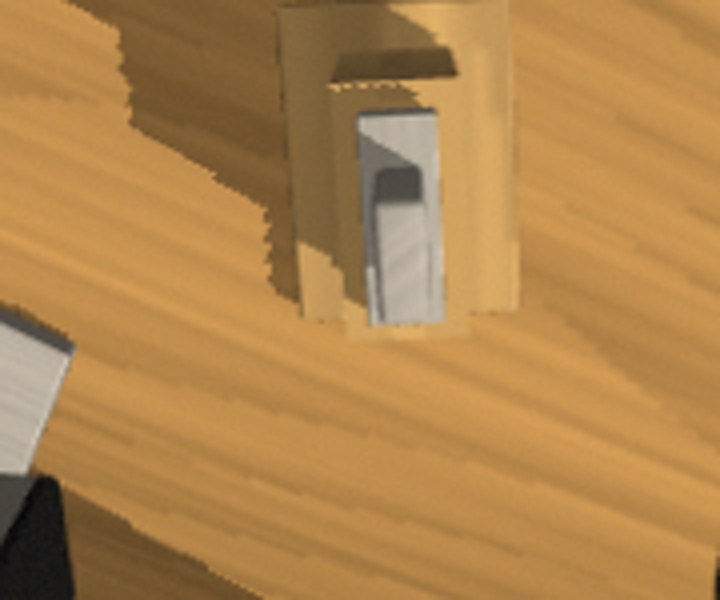

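View pics/w2.png

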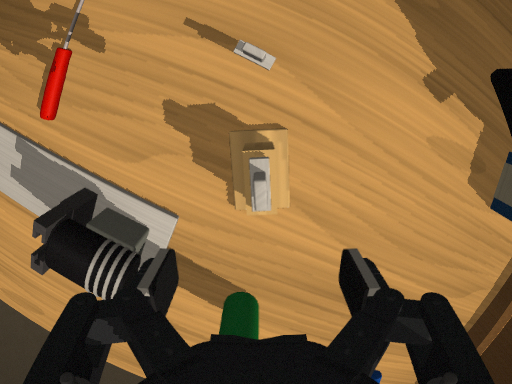

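```bash
python3 - <<'E'
from h import *
import pickle
np.set_printoptions(precision=4,suppress=True)
st=pickle.load(open("pics/w2.pkl","rb"))
a=lambda P:np.array(P,float)/4+[160,130]-0.4
L=np.array([(-28,-10,73),(-28,10,73),(28,-10,73),(-15,-6,107),(-15,6,107),(15,6,107),(15,-6,107)])/1000
px=a([(359,116),(437,115),(371,326),(377,203),(423,203),(443,322),(383,322)])
print(fit([("wrist",L,px,st)],(.446,.303,24.5)))
L2=np.array([(-50,-35,10),(-50,35,10),(50,35,10),(50,-35,10)])/1000
print(fit([("wrist",L2,a([(280,8),(512,2),(519,310),(303,320)]),st)],(.446,.303,24.5)))
T=np.array([(85,80),(108,68),(145,150),(122,160)])/5+[150,195]
print(fit([("top",np.array([(28,10,73),(28,-10,73),(-28,-10,73),(-28,10,73)])/1e3,T,None)],(.446,.303,24.5)))
E
```

```text
(array([ 0.4483,  0.3063, 28.2006]), array([[-0.4,  0. ],
       [ 0.3, -1. ],
       [ 0.7,  0.2],
       [-0.6, -0.2],
       [ 1.4, -1. ],
       [-1.7,  0.6],
       [ 0.3,  1.4]]))
(array([ 0.4489,  0.3063, 26.9536]), array([[-0.4, -0.1],
       [ 0.6, -1.2],
       [ 0.4,  0.9],
       [-0.6,  0.7]]))
(array([ 0.447 ,  0.3032, 24.9626]), array([[-0.1,  0.7],
       [ 0.7,  0.6],
       [ 0.1, -0.9],
       [-0.7, -0.3]]))
```

Emit:
servo_tool(
  commands=[
    {"travel":[0.1,0.12,-0.8],"delta_rot":[-0.05,0,0.43],"fingers":0},
    {"travel":[0,0,-1],"delta_rot":[0,0,0],"fingers":0},
    {"travel":[0,0,-1],"delta_rot":[0,0,0],"fingers":0},
    {"travel":[0,0,-0.7],"delta_rot":[0,0,0],"fingers":0},
    {"travel":[0,0,0],"delta_rot":[0,0,0],"fingers":0},
  ],
)

```text
time_s: 1.95
position: [0.4444, 0.3096, 0.1131]
tool_rot: [[-0.888, -0.46, 0.004], [-0.46, 0.888, -0.009], [0.001, -0.01, -1.0]]
ft_force: [-0.7, -0.4, 0.8]
grip_width: 0.0855
```

```bash
python3 - <<'E'
from h import *
im,st=save("wrist","w3"); print(st["position"],st["tool_rot"],st["ft_force"],st["time_s"])
crop(im,130,130,260,200,3,"w3c")
E
```

```text
[0.44444534 0.30962156 0.11310311] [[-0.88788521 -0.46005101  0.00359442]
 [-0.46006387  0.88783817 -0.00919868]
 [ 0.0010406  -0.00982104 -0.99995123]] [-0.71805353 -0.36589672  0.82338941] 1.95
```

View pics/w3c.png

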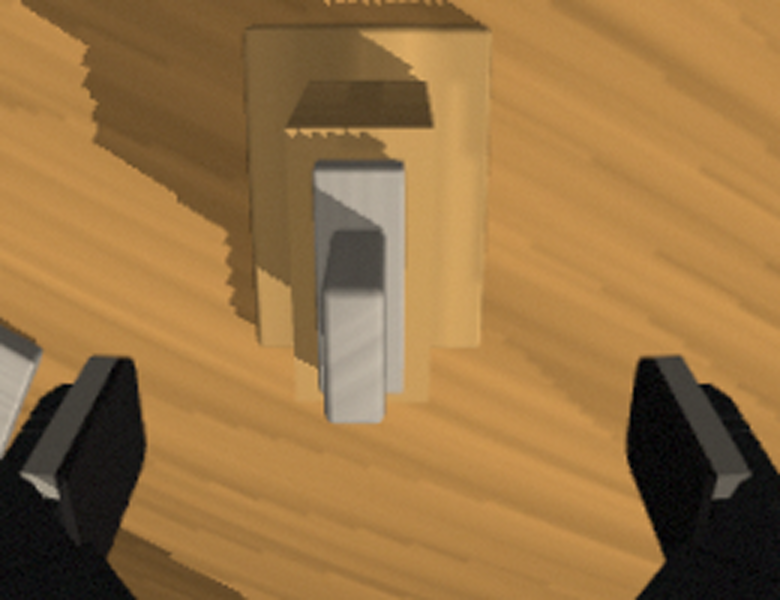

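```bash
python3 - <<'E'
from h import *
import pickle
np.set_printoptions(precision=4,suppress=True)
st=pickle.load(open("pics/w3.pkl","rb"))
a=lambda P:np.array(P,float)/3+[130,130]-0.33
L=np.array([(-28,-10,73),(-28,10,73),(28,10,73),(-15,-6,107),(-15,6,107),(15,6,107),(15,-6,107)])/1000
px=a([(315,168),(404,168),(403,393),(327,289),(384,289),(383,422),(326,422)])
print(fit([("wrist",L,px,st)],(.446,.303,24.5)))
L2=np.array([(-50,-35,10),(-50,35,10),(50,35,10),(50,-35,10)])/1000
print(fit([("wrist",L2,a([(246,28),(491,27),(480,347),(261,346)]),st)],(.446,.303,24.5)))
E
```

```text
(array([ 0.4483,  0.3054, 26.9271]), array([[-0.3, -0.5],
       [ 1. , -0.2],
       [ 0. , -0. ],
       [-1.9, -0.5],
       [ 0.9, -0.2],
       [ 0.8,  1.1],
       [-0.4,  0.7]]))
(array([ 0.4482,  0.3056, 27.439 ]), array([[-1. , -0.3],
       [ 1. , -0.2],
       [ 0.7,  0.4],
       [-0.6,  0.4]]))
```

Emit:
servo_tool(
  commands=[
    {"travel":[0.13,-0.14,-0.5],"delta_rot":[0.09,0.03,0],"fingers":0},
    {"travel":[0.03,-0.03,-0.5],"delta_rot":[0,0,0],"fingers":0},
    {"travel":[0,0,0],"delta_rot":[0,0,0],"fingers":0},
  ],
)

```text
time_s: 2.3
position: [0.4509, 0.307, 0.0889]
tool_rot: [[-0.887, -0.462, 0.01], [-0.462, 0.887, 0.005], [-0.011, -0.0, -1.0]]
ft_force: [-0.7, -0.9, -0.4]
grip_width: 0.0854
```

Emit:
servo_tool(
  commands=[
    {"travel":[-0.08,-0.05,-0.35],"delta_rot":[-0.04,0.08,0],"fingers":0},
    {"travel":[0,0,0],"delta_rot":[0,0,0],"fingers":0},
    {"travel":[0,0,0],"delta_rot":[0,0,0],"fingers":0},
  ],
)

```text
time_s: 2.6
position: [0.4492, 0.3066, 0.0813]
tool_rot: [[-0.886, -0.463, 0.006], [-0.463, 0.886, 0.002], [-0.006, -0.001, -1.0]]
ft_force: [0.1, -0.0, 0.3]
grip_width: 0.0853
```

Emit:
servo_tool(
  squeeze=40,
  commands=[
    {"travel":[-0.03,-0.03,-0.12],"delta_rot":[-0.02,0.06,0],"fingers":150},
    {"travel":[0,0,0],"delta_rot":[0,0,0],"fingers":255},
    {"travel":[0,0,0],"delta_rot":[0,0,0],"fingers":255},
    {"travel":[0,0,0],"delta_rot":[0,0,0],"fingers":255},
    {"travel":[0,0,0],"delta_rot":[0,0,0],"fingers":255},
    {"travel":[0,0,0],"delta_rot":[0,0,0],"fingers":255},
  ],
)

```text
time_s: 3.2
position: [0.4487, 0.306, 0.0786]
tool_rot: [[-0.886, -0.463, 0.001], [-0.463, 0.886, 0.001], [-0.001, 0.0, -1.0]]
ft_force: [-0.5, 0.3, -1.3]
grip_width: 0.0111
```

```bash
python3 - <<'E'
from h import *
im,st=save("wrist","w4"); print(st["position"],st["tool_rot"],st["ft_force"],st["grip_width"],st["time_s"])
crop(im,130,130,260,200,3,"w4c")
E
```

```text
[0.44866533 0.30597532 0.07861499] [[-8.86165563e-01 -4.63367806e-01  9.33439489e-04]
 [-4.63367381e-01  8.86166044e-01  6.42371681e-04]
 [-1.12483674e-03  1.36722251e-04 -9.99999358e-01]] [-0.48788218  0.28220824 -1.30685572] 0.011054809859611768 3.2
```

View pics/w4c.png

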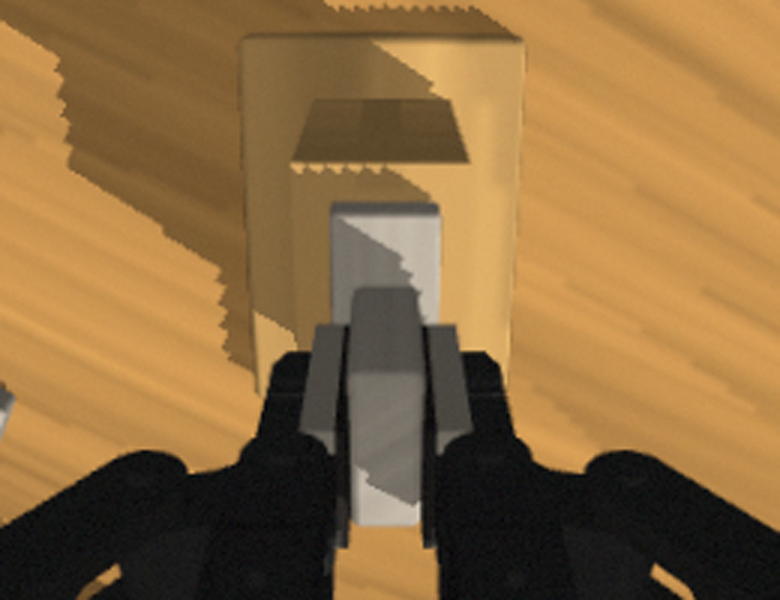

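Emit:
servo_tool(
  commands=[
    {"travel":[0,0,0.4],"delta_rot":[0,0,0],"fingers":255},
    {"travel":[0,0,0.8],"delta_rot":[0,0,0],"fingers":255},
    {"travel":[0,0,1],"delta_rot":[0,0,0],"fingers":255},
    {"travel":[0,0,1],"delta_rot":[0,0,0],"fingers":255},
    {"travel":[0,0,1],"delta_rot":[0,0,0],"fingers":255},
    {"travel":[0,0,1],"delta_rot":[0,0,0],"fingers":255},
    {"travel":[0,0,0.2],"delta_rot":[0,0,0],"fingers":255},
  ],
)

```text
time_s: 3.95
position: [0.4464, 0.3051, 0.2504]
tool_rot: [[-0.886, -0.463, -0.001], [-0.463, 0.886, 0.0], [0.001, 0.0, -1.0]]
ft_force: [0.5, 0.8, -0.7]
grip_width: 0.0113
```

```bash
python3 - <<'E'
from h import *
np.set_printoptions(precision=4,suppress=True)
im,st=save("wrist","w5"); print(st["position"],st["tool_rot"],st["ft_force"],st["grip_width"],st["time_s"])
crop(im,130,130,260,200,3,"w5c")
b=cv2.imread("pics/top0.png"); crop(b,190,150,130,50,6,"c5")
a=lambda P:np.array(P,float)/6+[190,150]-0.4
y0=-.140 
# plate y-centre unknown: fit it through free length; use corners with y from -? 
L=np.array([(55,192.5,12),(-55,192.5,12),(-55,-192.5,12),(55,-192.5,12)])/1e3
print(fit([("top",L,a([(47,51),(41,235),(690,251),(693,66)]),None)],(.6,.04,-1)))
E
```

```text
[0.4464 0.3051 0.2504] [[-0.8862 -0.4634 -0.0008]
 [-0.4634  0.8862  0.    ]
 [ 0.0006  0.0004 -1.    ]] [ 0.5021  0.752  -0.6965] 0.011311174233604263 3.95
(array([ 0.5997,  0.0401, -1.4372]), array([[-0.5, -0.2],
       [-0.5,  0.1],
       [ 0.5,  0.1],
       [ 0.5, -0.1]]))
```

View pics/w5c.png

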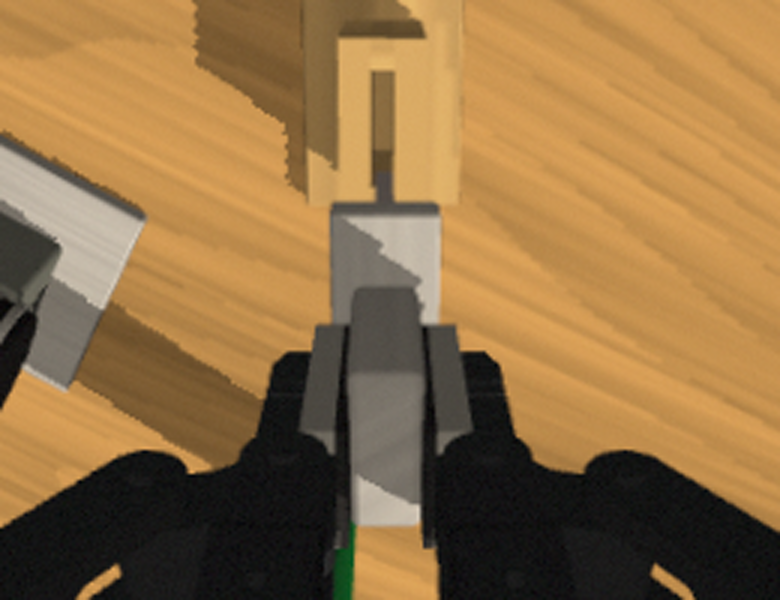

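View pics/w5.png

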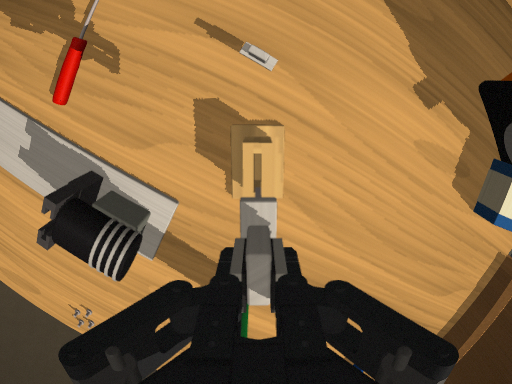

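Emit:
servo_tool(
  commands=[
    {"travel":[0.5,-0.7,0],"delta_rot":[0,0,-0.3],"fingers":255},
    {"travel":[0.6,-1,0],"delta_rot":[0,0,-0.6],"fingers":255},
    {"travel":[0.6,-1,0],"delta_rot":[0,0,-0.7],"fingers":255},
    {"travel":[0.6,-1,0],"delta_rot":[0,0,-0.7],"fingers":255},
    {"travel":[0.6,-1,0],"delta_rot":[0,0,-0.7],"fingers":255},
    {"travel":[0.6,-1,0],"delta_rot":[0,0,-0.7],"fingers":255},
    {"travel":[0.6,-1,0],"delta_rot":[0,0,-0.7],"fingers":255},
    {"travel":[0.6,-1,0],"delta_rot":[0,0,-0.4],"fingers":255},
  ],
)

```text
time_s: 4.8
position: [0.5851, 0.068, 0.24]
tool_rot: [[-0.999, 0.033, -0.019], [0.033, 0.999, 0.004], [0.019, 0.003, -1.0]]
ft_force: [-0.3, 0.2, -0.6]
grip_width: 0.0116
```

Emit:
servo_tool(
  commands=[
    {"travel":[0.3,-0.9,0],"delta_rot":[0,0,0],"fingers":255},
    {"travel":[0,-0.5,0],"delta_rot":[0,0,0],"fingers":255},
    {"travel":[0,0,0],"delta_rot":[0,0,0],"fingers":255},
    {"travel":[0,0,0],"delta_rot":[0,0,0],"fingers":255},
  ],
)

```text
time_s: 5.2
position: [0.5937, 0.0214, 0.2343]
tool_rot: [[-0.999, 0.039, -0.028], [0.039, 0.999, 0.005], [0.028, 0.004, -1.0]]
ft_force: [-0.3, 0.2, -0.2]
grip_width: 0.0109
```

```bash
python3 - <<'E'
from h import *
np.set_printoptions(precision=4,suppress=True)
im,st=save("wrist","w6"); print(st["position"],st["tool_rot"],st["ft_force"],st["grip_width"],st["time_s"])
crop(im,230,130,220,160,3.6,"w6c")
E
```

```text
[0.5937 0.0214 0.2343] [[-0.9988  0.0394 -0.0282]
 [ 0.0393  0.9992  0.0053]
 [ 0.0284  0.0041 -0.9996]] [-0.2575  0.2381 -0.2361] 0.01092290472575976 5.2
```

View pics/w6c.png

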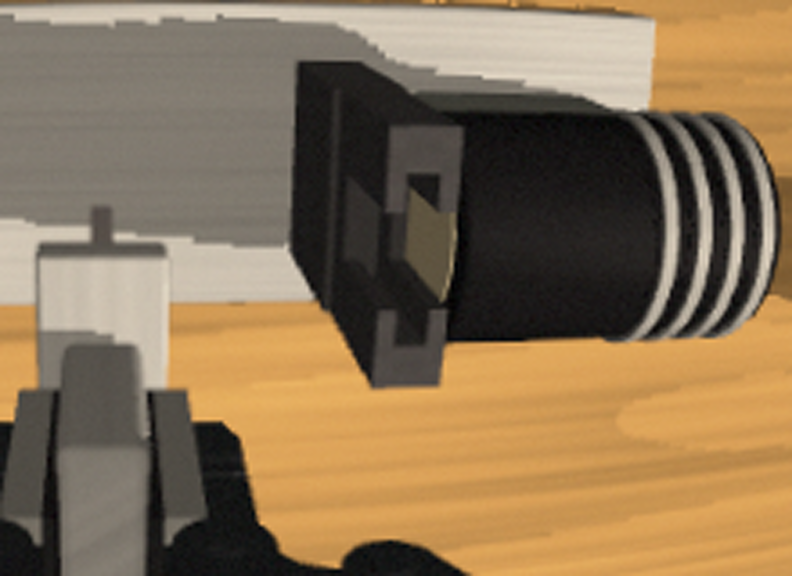

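View pics/w6.png

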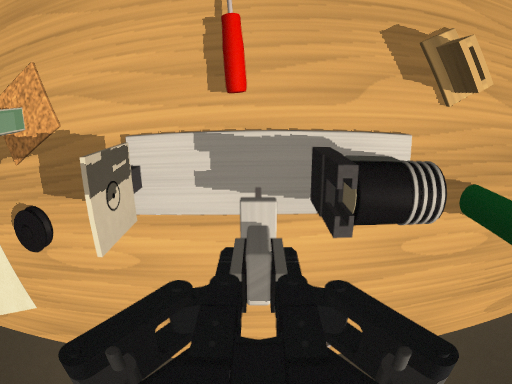

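```bash
python3 - <<'E'
from h import *
import pickle
np.set_printoptions(precision=4,suppress=True)
st=pickle.load(open("pics/w6.pkl","rb"))
a=lambda P:np.array(P,float)/3.6+[230,130]-0.36
L=np.array([(-35,103.5,130),(-35,126.5,130),(35,126.5,130),(35,103.5,130),(-23,110.5,130),(-23,119.5,130),(23,119.5,130),(23,110.5,130)])/1e3
v,r=fit([("wrist",L,a([(389,126),(464,126),(439,386),(374,386),(409,175),(440,175),(428,346),(394,346)]),st)],(.6,.0,-1))
print(v,r); print("slot",v[:2]+(Rz(v[2])@[0,.115,0])[:2])
t=np.array([(235,65),(280,65),(278,205),(236,203)])/6+[190,150]-.4
print(unproj("top",t,.13))
v=[.5997,.0401,-1.44]
for y in(.075,): print("top slot",np.array(v[:2])+(Rz(v[2])@[0,y,0])[:2])
# blade in hand: shoulder/tab corners -> tool frame
print("blade px pred (no offset)")
R=st["tool_rot"];p=st["position"]
for dx in(0,.002,-.002):
  # blade local in tool frame: blade x -> -tool x ; y->tool y ; z-> -tool z
  P=np.array([(-28,-10,8),(-28,10,8),(-15,-6,42),(-15,6,42)])/1e3
  W=p+np.c_[-P[:,0]+dx,P[:,1],-(P[:,2]-.0136)]@R.T
  print(dx,((proj("wrist",W,st)+.36-[230,130])*3.6).round())
E
```

```text
[ 0.5995 -0.013  -1.58  ] [[-1.7  0. ]
 [ 2.   0.2]
 [ 2.4 -0.1]
 [-2.4  0.9]
 [-0.4 -0.3]
 [ 0.5 -0.3]
 [-0.2 -0.2]
 [ 0.2  0.1]]
slot [0.6026 0.1019]
[[0.6349 0.1114 0.13  ]
 [0.6349 0.0868 0.13  ]
 [0.558  0.0878 0.13  ]
 [0.5591 0.1107 0.13  ]]
top slot [0.6016 0.1151]
blade px pred (no offset)
0 [[ 33. 259.]
 [168. 259.]
 [ 52. 452.]
 [149. 452.]]
0.002 [[ 33. 246.]
 [169. 246.]
 [ 51. 438.]
 [150. 438.]]
-0.002 [[ 33. 272.]
 [168. 272.]
 [ 52. 466.]
 [149. 466.]]
```

Emit:
servo_tool(
  commands=[
    {"travel":[0.1,0.7,0],"delta_rot":[-0.02,-0.14,0.07],"fingers":255},
    {"travel":[0.1,0.9,0],"delta_rot":[-0.02,-0.13,0.06],"fingers":255},
    {"travel":[0.1,0.8,0],"delta_rot":[0,0,0],"fingers":255},
    {"travel":[0,0.2,0],"delta_rot":[0,0,0],"fingers":255},
    {"travel":[0,0,0],"delta_rot":[0,0,0],"fingers":255},
    {"travel":[0,0,0],"delta_rot":[0,0,0],"fingers":255},
  ],
)

```text
time_s: 5.85
position: [0.5997, 0.108, 0.2349]
tool_rot: [[-1.0, 0.017, 0.001], [0.017, 1.0, 0.001], [-0.001, 0.001, -1.0]]
ft_force: [0.1, -0.9, -0.3]
grip_width: 0.0114
```

```bash
python3 - <<'E'
from h import *
np.set_printoptions(precision=4,suppress=True)
im,st=save("wrist","w7"); print(st["position"],st["tool_rot"],st["ft_force"],st["grip_width"],st["time_s"])
crop(im,180,130,160,120,5,"w7c")
E
```

```text
[0.5997 0.108  0.2349] [[-0.9998  0.0174  0.0009]
 [ 0.0174  0.9998  0.0013]
 [-0.0008  0.0013 -1.    ]] [ 0.0831 -0.9255 -0.2769] 0.011415195157773202 5.85
```

View pics/w7c.png

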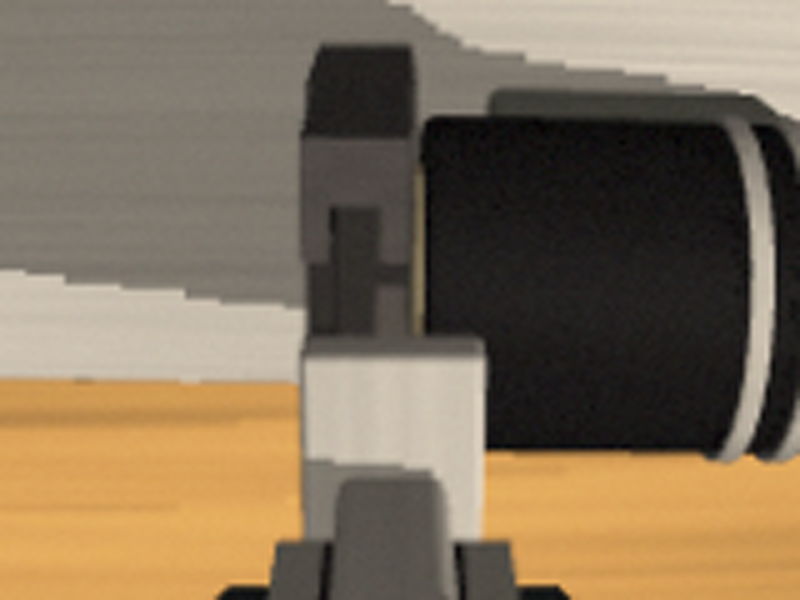

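```bash
python3 - <<'E'
from h import *
import pickle
np.set_printoptions(precision=4,suppress=True)
st=pickle.load(open("pics/w7.pkl","rb"))
a=lambda P:np.array(P,float)/5+[180,130]-0.4
Q=unproj("wrist",a([(301,137),(412,137),(331,208),(381,208),(307,320),(331,260),(379,255)]),.13,st);print(Q)
d=Rz(-1.5)
# in rig axes relative to slot end
print((Q-Q[2:4].mean(0))@d)
e=Q[2:4].mean(0)+d@[.023,0,0];print("slot centre",e)
# blade centre in image
W=lambda P,z:unproj("wrist",a(P),z,st)
s=W([(303,354),(486,352)],st["position"][2]-.0136+.008);print("shoulder end",s,s.mean(0)+d@[.028,0,0])
E
```

```text
[[0.5672 0.0935 0.13  ]
 [0.5676 0.1123 0.13  ]
 [0.5797 0.0983 0.13  ]
 [0.5799 0.1068 0.13  ]
 [0.5999 0.0934 0.13  ]
 [0.589  0.098  0.13  ]
 [0.5883 0.1063 0.13  ]]
[[-0.0124 -0.0094  0.    ]
 [-0.0125  0.0095  0.    ]
 [ 0.     -0.0043  0.    ]
 [-0.      0.0043 -0.    ]
 [ 0.0203 -0.0086  0.    ]
 [ 0.0093 -0.0043  0.    ]
 [ 0.0084  0.004   0.    ]]
slot centre [0.6028 0.1019 0.13  ]
shoulder end [[0.5709 0.0993 0.2293]
 [0.571  0.1187 0.2293]] [0.5989 0.1083 0.2293]
```

Emit:
servo_tool(
  commands=[
    {"travel":[0.13,-0.21,0],"delta_rot":[0,0,0],"fingers":255},
    {"travel":[0,0,-0.6],"delta_rot":[0,0,0],"fingers":255},
    {"travel":[0,0,-0.3],"delta_rot":[0,0,0],"fingers":255},
    {"travel":[0,0,0],"delta_rot":[0,0,0],"fingers":255},
    {"travel":[0,0,0],"delta_rot":[0,0,0],"fingers":255},
  ],
)

```text
time_s: 6.4
position: [0.6048, 0.0968, 0.2079]
tool_rot: [[-1.0, 0.022, 0.002], [0.022, 1.0, 0.001], [-0.002, 0.001, -1.0]]
ft_force: [-0.2, 0.4, -0.6]
grip_width: 0.0115
```

Emit:
servo_tool(
  commands=[
    {"travel":[-0.04,0.15,0],"delta_rot":[0,0,0],"fingers":255},
    {"travel":[0,0,0],"delta_rot":[0,0,0],"fingers":255},
    {"travel":[0,0,0],"delta_rot":[0,0,0],"fingers":255},
  ],
)

```text
time_s: 6.7
position: [0.6041, 0.1014, 0.2094]
tool_rot: [[-1.0, 0.022, 0.004], [0.022, 1.0, 0.0], [-0.004, 0.001, -1.0]]
ft_force: [-0.1, 0.5, -1.2]
grip_width: 0.0113
```

```bash
python3 - <<'E'
from h import *
np.set_printoptions(precision=4,suppress=True)
im,st=save("wrist","w8"); print(st["position"],st["tool_rot"],st["ft_force"],st["grip_width"],st["time_s"])
crop(im,180,130,160,120,5,"w8c")
E
```

```text
[0.6041 0.1014 0.2094] [[-0.9997  0.0224  0.0044]
 [ 0.0224  0.9997  0.0004]
 [-0.0044  0.0005 -1.    ]] [-0.1408  0.4949 -1.1693] 0.011308509996422786 6.7
```

View pics/w8c.png

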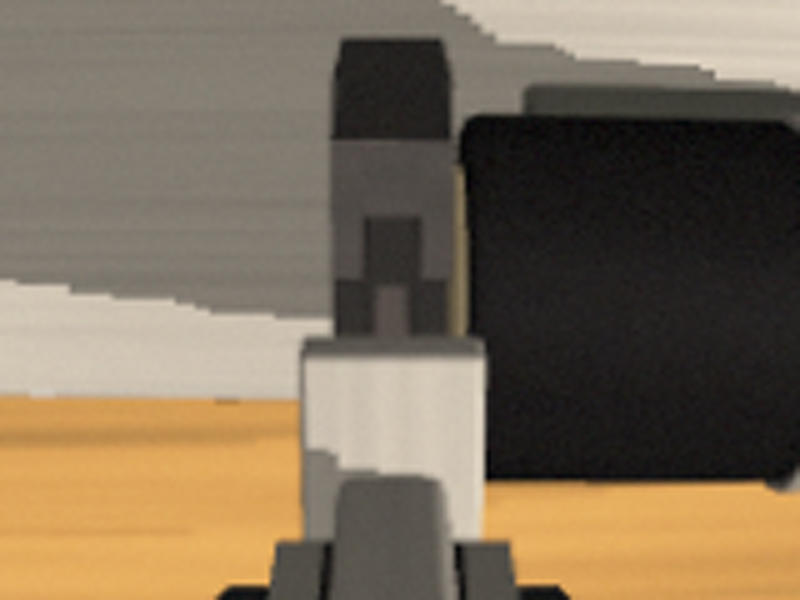

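Emit:
servo_tool(
  commands=[
    {"travel":[0,0,-0.3],"delta_rot":[0,0.04,0],"fingers":255},
    {"travel":[0,0,-0.3],"delta_rot":[0,0,0],"fingers":255},
    {"travel":[0,0,-0.2],"delta_rot":[0,0,0],"fingers":255},
    {"travel":[0,0,0],"delta_rot":[0,0,0],"fingers":255},
    {"travel":[0,0,0],"delta_rot":[0,0,0],"fingers":255},
  ],
)

```text
time_s: 7.25
position: [0.6038, 0.1016, 0.1826]
tool_rot: [[-1.0, 0.022, -0.001], [0.022, 1.0, 0.0], [0.001, 0.0, -1.0]]
ft_force: [0.3, 0.1, -0.2]
grip_width: 0.0111
```

Emit:
servo_tool(
  commands=[
    {"travel":[0,0,-0.35],"delta_rot":[0,0,0],"fingers":255},
    {"travel":[0,0,-0.35],"delta_rot":[0,0,0],"fingers":255},
    {"travel":[0,0,-0.3],"delta_rot":[0,0,0],"fingers":255},
    {"travel":[0,0,0],"delta_rot":[0,0,0],"fingers":255},
    {"travel":[0,0,0],"delta_rot":[0,0,0],"fingers":255},
  ],
)

```text
time_s: 7.75
position: [0.6036, 0.1015, 0.1496]
tool_rot: [[-1.0, 0.022, -0.002], [0.022, 1.0, 0.0], [0.002, 0.0, -1.0]]
ft_force: [0.2, -0.0, -1.2]
grip_width: 0.0112
```

6 mm to go; press gently until the shoulder seats.

Emit:
servo_tool(
  commands=[
    {"travel":[0,0,-0.15],"delta_rot":[0,0,0],"fingers":255},
    {"travel":[0,0,-0.05],"delta_rot":[0,0,0],"fingers":255},
    {"travel":[0,0,0],"delta_rot":[0,0,0],"fingers":255},
    {"travel":[0,0,0],"delta_rot":[0,0,0],"fingers":255},
  ],
)

```text
time_s: 8.15
position: [0.604, 0.1016, 0.1438]
tool_rot: [[-1.0, 0.022, -0.0], [0.022, 1.0, 0.0], [0.0, 0.0, -1.0]]
ft_force: [-0.4, -0.3, -0.7]
grip_width: 0.0113
```

```bash
python3 - <<'E'
from h import *
np.set_printoptions(precision=4,suppress=True)
im,st=save("wrist","w9"); print(st["position"],st["tool_rot"],st["ft_force"],st["grip_width"],st["time_s"])
crop(im,180,130,160,120,5,"w9c")
E
```

```text
[0.604  0.1016 0.1438] [[-0.9998  0.0221 -0.0004]
 [ 0.0221  0.9998  0.0005]
 [ 0.0004  0.0005 -1.    ]] [-0.3677 -0.2776 -0.7152] 0.011270774262338489 8.15
```

View pics/w9c.png

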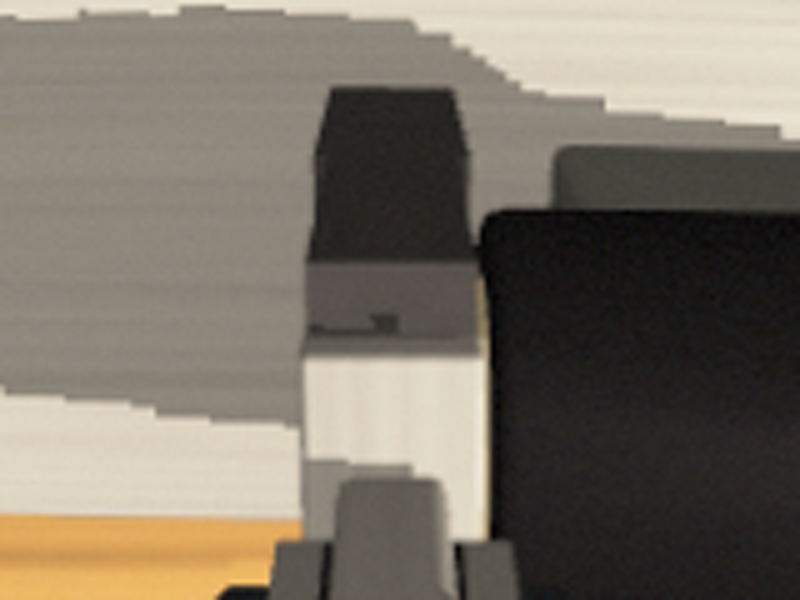

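Emit:
servo_tool(
  commands=[
    {"travel":[0,0,-0.1],"delta_rot":[0,0,0],"fingers":255},
    {"travel":[0,0,0],"delta_rot":[0,0,0],"fingers":255},
    {"travel":[0,0,-0.1],"delta_rot":[0,0,0],"fingers":255},
  ],
)

```text
time_s: 8.5
position: [0.6049, 0.1016, 0.1435]
tool_rot: [[-1.0, 0.022, 0.007], [0.022, 1.0, -0.0], [-0.007, 0.0, -1.0]]
ft_force: [-8.3, -0.9, 25.0]
grip_width: 0.0115
```

Emit:
servo_tool(
  commands=[
    {"travel":[0,0,0.06],"delta_rot":[0,0,0],"fingers":160},
    {"travel":[0,0,0],"delta_rot":[0,0,0],"fingers":160},
    {"travel":[0,0,0],"delta_rot":[0,0,0],"fingers":160},
    {"travel":[0,0,0],"delta_rot":[0,0,0],"fingers":160},
    {"travel":[0,0,0],"delta_rot":[0,0,0],"fingers":160},
  ],
)

```text
time_s: 9.0
position: [0.605, 0.1015, 0.1449]
tool_rot: [[-1.0, 0.022, 0.007], [0.022, 1.0, -0.0], [-0.007, 0.0, -1.0]]
ft_force: [0.1, -0.9, 0.1]
grip_width: 0.0317
```

```bash
python3 - <<'E'
from h import *
np.set_printoptions(precision=4,suppress=True)
im,st=save("wrist","w10"); print(st["position"],st["tool_rot"],st["ft_force"],st["grip_width"],st["time_s"])
crop(im,160,150,200,150,4,"w10c")
E
```

```text
[0.605  0.1015 0.1449] [[-0.9997  0.022   0.0069]
 [ 0.022   0.9998 -0.    ]
 [-0.0069  0.0001 -1.    ]] [ 0.0516 -0.9183  0.0692] 0.03174968944070239 9.0
```

View pics/w10c.png

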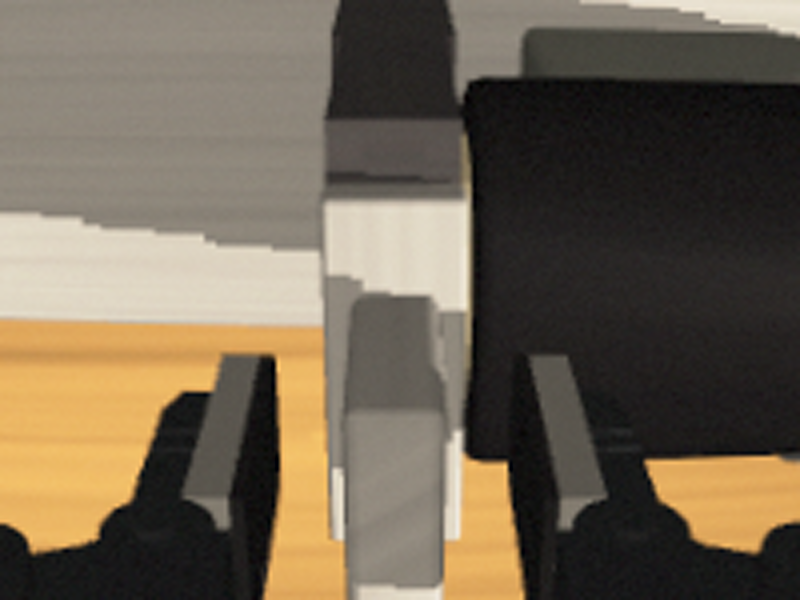

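Emit:
servo_tool(
  commands=[
    {"travel":[0,0,0.3],"delta_rot":[0,0.07,0],"fingers":160},
    {"travel":[0,0,0.8],"delta_rot":[0,0,0],"fingers":160},
    {"travel":[0,0,1],"delta_rot":[0,0,0],"fingers":100},
    {"travel":[0,0,1],"delta_rot":[0,0,0],"fingers":0},
    {"travel":[0,-0.3,0.6],"delta_rot":[0,0,0],"fingers":0},
    {"travel":[0,-0.3,0],"delta_rot":[0,0,0],"fingers":0},
  ],
)

```text
time_s: 9.65
position: [0.6037, 0.0839, 0.2578]
tool_rot: [[-1.0, 0.02, -0.005], [0.02, 1.0, 0.0], [0.005, 0.0, -1.0]]
ft_force: [0.2, 0.0, -0.1]
grip_width: 0.0848
```

```bash
python3 - <<'E'
from h import *
np.set_printoptions(precision=4,suppress=True)
im,st=save("wrist","w11"); print(st["position"],st["tool_rot"],st["q"],st["time_s"])
crop(im,180,110,200,150,4,"w11c")
im,st=save("scene","s1"); crop(im,270,160,100,75,8,"s1c")
E
```

```text
[0.6037 0.0839 0.2578] [[-0.9998  0.0205 -0.0052]
 [ 0.0205  0.9998  0.0001]
 [ 0.0052  0.     -1.    ]] [ -3.1992  27.2234  61.0474  -0.0093  92.0283 -92.0267] 9.65
```

View pics/w11c.png

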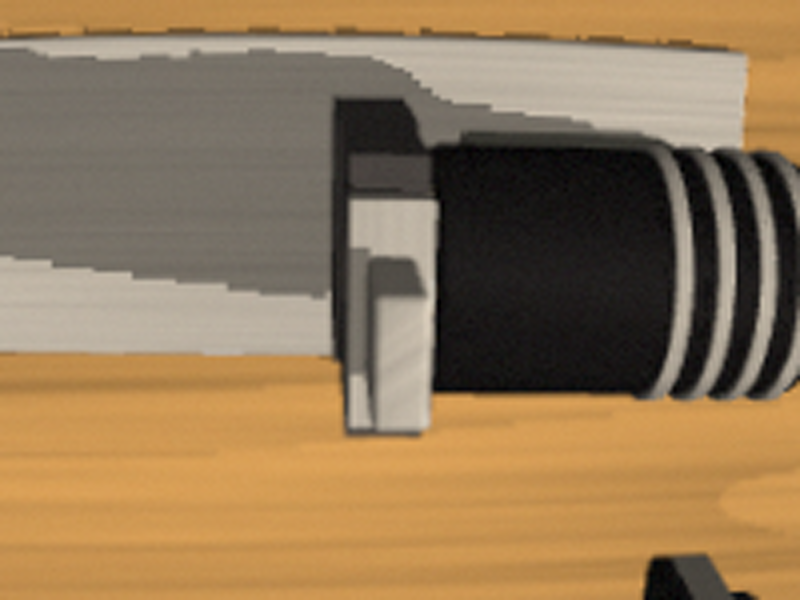

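View pics/s1c.png

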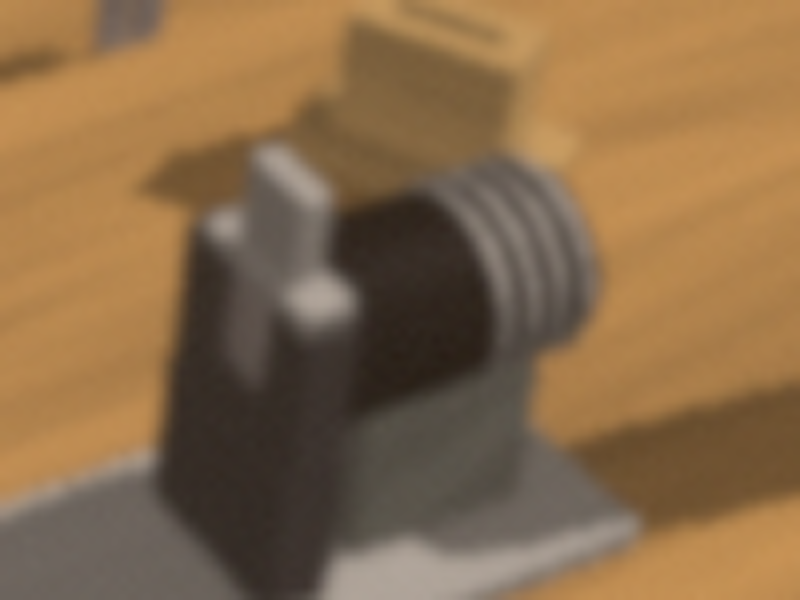

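Emit:
servo_tool(
  commands=[
    {"travel":[-0.1,-0.5,0],"delta_rot":[0,-0.05,-0.5],"fingers":0},
    {"travel":[-0.25,-0.95,0],"delta_rot":[0,0,-0.9],"fingers":0},
    {"travel":[-0.25,-0.95,0],"delta_rot":[0,0,-0.9],"fingers":0},
    {"travel":[-0.25,-0.95,0],"delta_rot":[0,0,-0.9],"fingers":0},
    {"travel":[-0.25,-0.95,0],"delta_rot":[0,0,-0.9],"fingers":0},
    {"travel":[-0.25,-0.95,0],"delta_rot":[0,0,-0.9],"fingers":0},
    {"travel":[-0.25,-0.95,0],"delta_rot":[0,0,-0.9],"fingers":0},
    {"travel":[-0.25,-0.95,0],"delta_rot":[0,0,-0.9],"fingers":0},
  ],
)

```text
time_s: 10.55
position: [0.5396, -0.1397, 0.2429]
tool_rot: [[-0.713, 0.701, -0.018], [0.701, 0.713, 0.014], [0.023, -0.003, -1.0]]
ft_force: [0.0, 0.2, 0.1]
grip_width: 0.085
```

Emit:
servo_tool(
  commands=[
    {"travel":[-0.25,-0.95,0],"delta_rot":[0,0,-0.9],"fingers":0},
    {"travel":[-0.25,-0.95,0],"delta_rot":[0,0,-0.9],"fingers":0},
    {"travel":[-0.25,-0.95,0],"delta_rot":[0,0,-0.9],"fingers":0},
    {"travel":[-0.25,-0.95,0],"delta_rot":[0,0,-0.9],"fingers":0},
    {"travel":[-0.2,-0.9,0],"delta_rot":[0,0,-0.9],"fingers":0},
    {"travel":[0,0,0],"delta_rot":[0,0,-0.5],"fingers":0},
    {"travel":[0,0,0],"delta_rot":[0,0,0],"fingers":0},
  ],
)

```text
time_s: 11.25
position: [0.4936, -0.2923, 0.2326]
tool_rot: [[-0.219, 0.976, -0.019], [0.975, 0.22, 0.033], [0.036, -0.012, -0.999]]
ft_force: [0.1, 0.2, 0.1]
grip_width: 0.0853
```

Emit:
servo_tool(
  commands=[
    {"travel":[-0.1,-0.9,0],"delta_rot":[-0.15,-0.09,-0.4],"fingers":0},
    {"travel":[-0.1,-0.8,0],"delta_rot":[-0.16,-0.09,-0.4],"fingers":0},
    {"travel":[0,0,0],"delta_rot":[0,0,0],"fingers":0},
    {"travel":[0,0,0],"delta_rot":[0,0,0],"fingers":0},
  ],
)

```text
time_s: 11.65
position: [0.4858, -0.3448, 0.2297]
tool_rot: [[-0.133, 0.991, -0.002], [0.991, 0.134, 0.003], [0.003, -0.001, -1.0]]
ft_force: [0.1, 0.1, -0.1]
grip_width: 0.0856
```

```bash
python3 - <<'E'
from h import *
np.set_printoptions(precision=4,suppress=True)
im,st=save("wrist","w12"); print(st["position"],st["tool_rot"],st["q"],st["time_s"])
crop(im,180,110,160,120,5,"w12c")
E
```

```text
[ 0.4858 -0.3448  0.2297] [[-0.1335  0.991  -0.0018]
 [ 0.991   0.1335  0.003 ]
 [ 0.0032 -0.0014 -1.    ]] [-46.7601  26.6055  66.7049   0.0421  86.8864 -54.4345] 11.65
```

View pics/w12c.png

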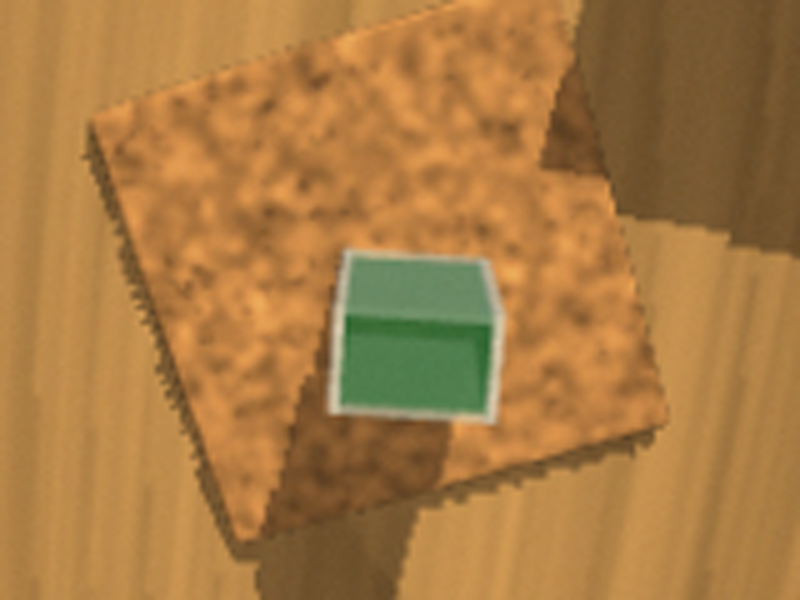

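View pics/w12.png

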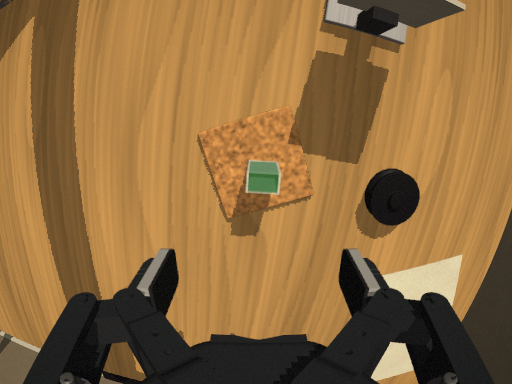

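```bash
python3 - <<'E'
from h import *
import pickle
np.set_printoptions(precision=4,suppress=True)
st=pickle.load(open("pics/w12.pkl","rb"))
a=lambda P:np.array(P,float)/5+[180,110]-0.4
L=np.array([(-18,12,68),(18,12,68),(-18,-12,68),(18,-12,68),(-18,12,8),(18,12,8)])/1e3
print(fit([("wrist",L,a([(337,315),(503,321),(328,414),(496,424),(346,250),(490,260)]),st)],(.485,-.345,7)))
E
```

```text
(array([ 0.4912, -0.3511,  4.1209]), array([[-0.3, -1.2],
       [ 0.5, -0.3],
       [ 0.4,  0.6],
       [ 0. ,  0.5],
       [-0.3,  0.4],
       [-0.4,  0.1]]))
```

Emit:
servo_tool(
  commands=[
    {"travel":[0.18,-0.21,-0.6],"delta_rot":[-0.03,-0.02,-0.59],"fingers":0},
    {"travel":[0,0,-0.9],"delta_rot":[0,0,0],"fingers":0},
    {"travel":[0,0,-0.9],"delta_rot":[0,0,0],"fingers":0},
    {"travel":[0,0,-0.5],"delta_rot":[0,0,0],"fingers":0},
    {"travel":[0,0,0],"delta_rot":[0,0,0],"fingers":0},
    {"travel":[0,0,0],"delta_rot":[0,0,0],"fingers":0},
  ],
)

```text
time_s: 12.3
position: [0.4928, -0.3471, 0.1415]
tool_rot: [[-0.076, 0.997, 0.002], [0.997, 0.076, -0.001], [-0.001, 0.002, -1.0]]
ft_force: [-0.0, 0.3, 0.1]
grip_width: 0.0853
```

```bash
python3 - <<'E'
from h import *
np.set_printoptions(precision=4,suppress=True)
im,st=save("wrist","w13"); print(st["position"],st["tool_rot"],st["time_s"])
crop(im,180,150,160,120,5,"w13c")
E
```

```text
[ 0.4928 -0.3471  0.1415] [[-0.0765  0.9971  0.0024]
 [ 0.9971  0.0765 -0.0012]
 [-0.0014  0.0023 -1.    ]] 12.3
```

View pics/w13c.png

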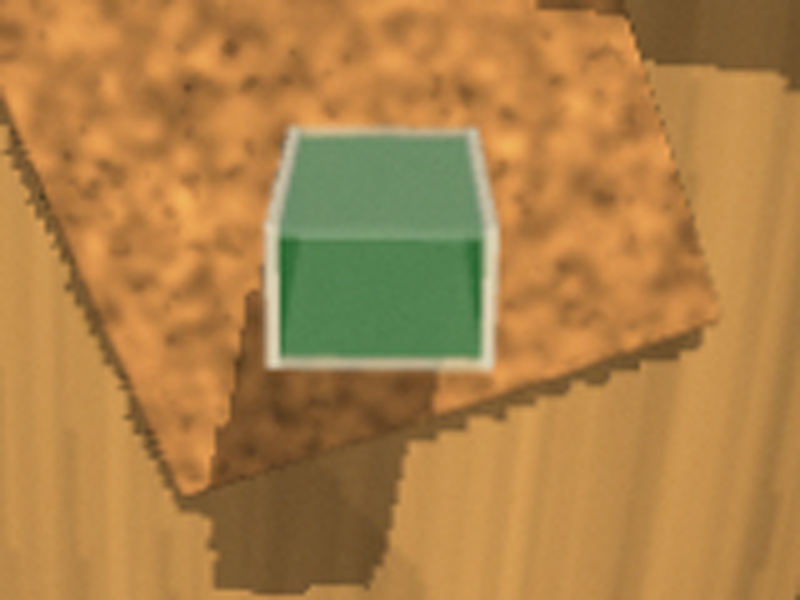

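```bash
python3 - <<'E'
from h import *
import pickle
np.set_printoptions(precision=4,suppress=True)
st=pickle.load(open("pics/w13.pkl","rb"))
a=lambda P:np.array(P,float)/5+[180,150]-0.4
L=np.array([(-18,12,68),(18,12,68),(-18,-12,68),(18,-12,68),(-18,12,8),(18,12,8)])/1e3
print(fit([("wrist",L,a([(267,234),(497,234),(268,369),(492,370),(291,128),(477,128)]),st)],(.485,-.345,7)))
E
```

```text
(array([ 0.4911, -0.3509,  3.9376]), array([[-0.4, -0.9],
       [ 0.3, -0.7],
       [ 0.1,  0.5],
       [ 0.3,  0.6],
       [-0.3,  0.3],
       [-0.1,  0.5]]))
```

Emit:
servo_tool(
  commands=[
    {"travel":[-0.06,-0.13,-0.5],"delta_rot":[0,0.01,-0.06],"fingers":0},
    {"travel":[0,0,-0.9],"delta_rot":[0,0,0],"fingers":0},
    {"travel":[0,0,-0.9],"delta_rot":[0,0,0],"fingers":0},
    {"travel":[0,0,-0.7],"delta_rot":[0,0,0],"fingers":0},
    {"travel":[0,0,-0.3],"delta_rot":[0,0,0],"fingers":0},
    {"travel":[0,0,0],"delta_rot":[0,0,0],"fingers":0},
  ],
)

```text
time_s: 12.95
position: [0.4942, -0.3529, 0.0477]
tool_rot: [[-0.072, 0.997, 0.012], [0.997, 0.072, -0.012], [-0.013, 0.011, -1.0]]
ft_force: [0.6, 0.1, -0.2]
grip_width: 0.0854
```

Emit:
servo_tool(
  commands=[
    {"travel":[-0.1,0.06,-0.4],"delta_rot":[0.1,0.1,0],"fingers":0},
    {"travel":[0,0,-0.4],"delta_rot":[0,0,0],"fingers":0},
    {"travel":[0,0,0],"delta_rot":[0,0,0],"fingers":0},
    {"travel":[0,0,0],"delta_rot":[0,0,0],"fingers":0},
  ],
)

```text
time_s: 13.35
position: [0.4922, -0.3521, 0.025]
tool_rot: [[-0.072, 0.997, 0.004], [0.997, 0.072, -0.005], [-0.005, 0.004, -1.0]]
ft_force: [-0.5, -0.1, -0.7]
grip_width: 0.0853
```

Emit:
servo_tool(
  commands=[
    {"travel":[-0.04,0.04,-0.07],"delta_rot":[0.05,0.04,0],"fingers":0},
    {"travel":[0,0,0],"delta_rot":[0,0,0],"fingers":0},
    {"travel":[0,0,0],"delta_rot":[0,0,0],"fingers":0},
  ],
)

```text
time_s: 13.65
position: [0.4913, -0.3511, 0.0236]
tool_rot: [[-0.072, 0.997, 0.001], [0.997, 0.072, -0.0], [-0.0, 0.001, -1.0]]
ft_force: [-0.6, 0.3, 0.1]
grip_width: 0.0854
```

```bash
python3 - <<'E'
from h import *
np.set_printoptions(precision=4,suppress=True)
im,st=save("wrist","w14"); print(st["position"],st["tool_rot"],st["time_s"])
crop(im,130,170,260,195,3,"w14c")
E
```

```text
[ 0.4913 -0.3511  0.0236] [[-0.0724  0.9974  0.0008]
 [ 0.9974  0.0724 -0.0002]
 [-0.0003  0.0008 -1.    ]] 13.65
```

View pics/w14c.png

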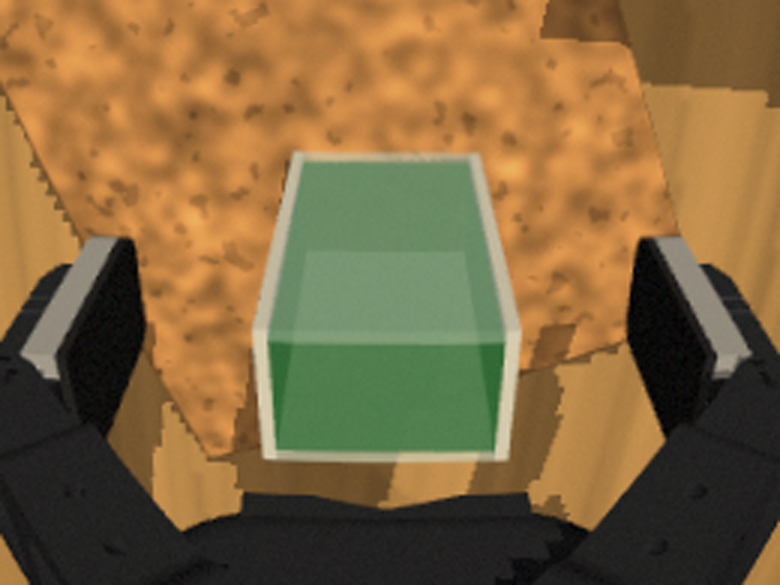

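Emit:
servo_tool(
  squeeze=40,
  commands=[
    {"travel":[0,0,0],"delta_rot":[0,0,0],"fingers":100},
    {"travel":[0,0,0],"delta_rot":[0,0,0],"fingers":120},
    {"travel":[0,0,0],"delta_rot":[0,0,0],"fingers":140},
    {"travel":[0,0,0],"delta_rot":[0,0,0],"fingers":160},
    {"travel":[0,0,0],"delta_rot":[0,0,0],"fingers":200},
    {"travel":[0,0,0],"delta_rot":[0,0,0],"fingers":255},
    {"travel":[0,0,0],"delta_rot":[0,0,0],"fingers":255},
  ],
)

```text
time_s: 14.4
position: [0.4914, -0.3512, 0.024]
tool_rot: [[-0.073, 0.997, 0.001], [0.997, 0.073, -0.001], [-0.001, 0.001, -1.0]]
ft_force: [-0.1, 0.2, 0.6]
grip_width: 0.0357
```

```bash
python3 - <<'E'
from h import *
np.set_printoptions(precision=4,suppress=True)
im,st=save("wrist","w15"); print(st["position"],st["tool_rot"],st["ft_force"],st["grip_width"],st["time_s"])
crop(im,130,170,260,195,3,"w15c")
E
```

```text
[ 0.4914 -0.3512  0.024 ] [[-0.0725  0.9974  0.0013]
 [ 0.9974  0.0725 -0.0009]
 [-0.001   0.0013 -1.    ]] [-0.1136  0.1919  0.6023] 0.03570048817555188 14.4
```

View pics/w15c.png

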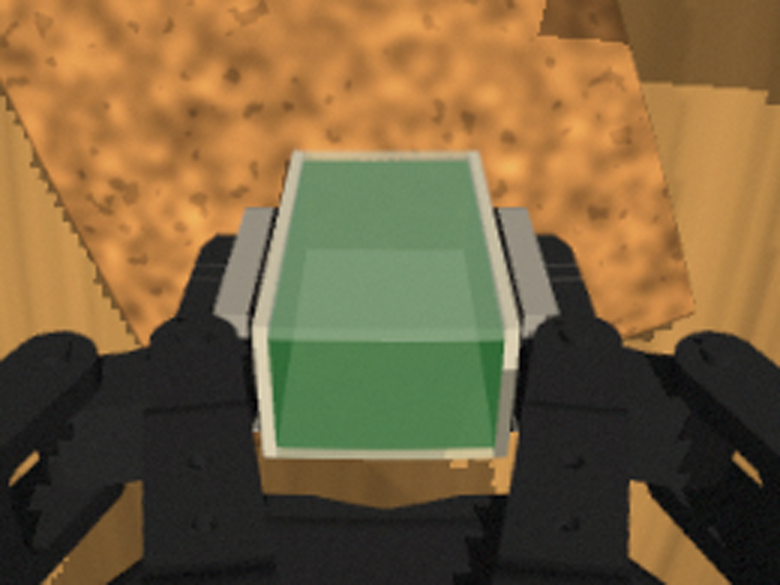

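Emit:
servo_tool(
  commands=[
    {"travel":[0,0,0.2],"delta_rot":[0,0,0],"fingers":255},
    {"travel":[0,0,0.5],"delta_rot":[0,0,0],"fingers":255},
    {"travel":[0,0,0.8],"delta_rot":[0,0,0],"fingers":255},
    {"travel":[0,0,0.9],"delta_rot":[0,0,0],"fingers":255},
    {"travel":[0,0,0.9],"delta_rot":[0,0,0],"fingers":255},
    {"travel":[0,0,0.9],"delta_rot":[0,0,0],"fingers":255},
    {"travel":[0,0,0.9],"delta_rot":[0,0,0],"fingers":255},
    {"travel":[0,0,0.9],"delta_rot":[0,0,0],"fingers":255},
  ],
)

```text
time_s: 15.25
position: [0.4884, -0.348, 0.2075]
tool_rot: [[-0.072, 0.997, -0.007], [0.997, 0.072, 0.009], [0.009, -0.007, -1.0]]
ft_force: [0.2, -0.2, -3.0]
grip_width: 0.0356
```

Emit:
servo_tool(
  commands=[
    {"travel":[0,0,0.5],"delta_rot":[0,0,0],"fingers":255},
    {"travel":[0.1,0.3,0.2],"delta_rot":[0,0,-0.1],"fingers":255},
    {"travel":[0.2,0.6,0.1],"delta_rot":[0,0,-0.2],"fingers":255},
    {"travel":[0.25,0.8,0],"delta_rot":[0,0,-0.2],"fingers":255},
    {"travel":[0.25,0.8,0],"delta_rot":[0,0,-0.2],"fingers":255},
    {"travel":[0.25,0.8,0],"delta_rot":[0,0,-0.2],"fingers":255},
    {"travel":[0.25,0.8,0],"delta_rot":[0,0,0],"fingers":255},
  ],
)

```text
time_s: 15.95
position: [0.5272, -0.2198, 0.2344]
tool_rot: [[0.033, 0.999, -0.006], [0.999, -0.033, 0.008], [0.008, -0.006, -1.0]]
ft_force: [-0.4, 0.2, -1.6]
grip_width: 0.0354
```

Emit:
servo_tool(
  commands=[
    {"travel":[0.3,0.9,0],"delta_rot":[0,0,0],"fingers":255},
    {"travel":[0.3,0.9,0],"delta_rot":[0,0,0],"fingers":255},
    {"travel":[0.3,0.9,0],"delta_rot":[0,0,0],"fingers":255},
    {"travel":[0.3,0.9,0],"delta_rot":[0,0,0],"fingers":255},
    {"travel":[0.3,0.8,0],"delta_rot":[0,0,0],"fingers":255},
    {"travel":[0.3,0.6,0],"delta_rot":[0,0,0],"fingers":255},
    {"travel":[0.2,0.4,0],"delta_rot":[0,0,0],"fingers":255},
    {"travel":[0,0,0],"delta_rot":[0,0,0],"fingers":255},
  ],
)

```text
time_s: 16.75
position: [0.5861, -0.0416, 0.2294]
tool_rot: [[0.031, 0.999, -0.017], [0.999, -0.031, 0.014], [0.014, -0.018, -1.0]]
ft_force: [-0.4, -0.0, -1.7]
grip_width: 0.0356
```

Emit:
servo_tool(
  commands=[
    {"travel":[0.3,0.5,0],"delta_rot":[-0.07,-0.08,0.03],"fingers":255},
    {"travel":[0.2,0.4,0],"delta_rot":[-0.06,-0.08,0.02],"fingers":255},
    {"travel":[0,0,0],"delta_rot":[0,0,0],"fingers":255},
    {"travel":[0,0,-0.5],"delta_rot":[0,0,0],"fingers":255},
    {"travel":[0,0,-0.7],"delta_rot":[0,0,0],"fingers":255},
    {"travel":[0,0,-0.7],"delta_rot":[0,0,0],"fingers":255},
    {"travel":[0,0,-0.5],"delta_rot":[0,0,0],"fingers":255},
    {"travel":[0,0,0],"delta_rot":[0,0,0],"fingers":255},
  ],
)

```text
time_s: 17.55
position: [0.5992, -0.0189, 0.1546]
tool_rot: [[0.03, 1.0, -0.002], [1.0, -0.03, -0.002], [-0.002, -0.002, -1.0]]
ft_force: [-0.5, 0.0, -1.6]
grip_width: 0.0359
```

```bash
python3 - <<'E'
from h import *
np.set_printoptions(precision=4,suppress=True)
im,st=save("wrist","w16"); print(st["position"],st["tool_rot"],st["ft_force"],st["grip_width"],st["time_s"])
crop(im,130,90,260,195,3,"w16c")
E
```

```text
[ 0.5992 -0.0189  0.1546] [[ 0.0302  0.9995 -0.002 ]
 [ 0.9995 -0.0302 -0.0022]
 [-0.0023 -0.002  -1.    ]] [-0.4515  0.0095 -1.6066] 0.035852313558761985 17.55
```

View pics/w16.png

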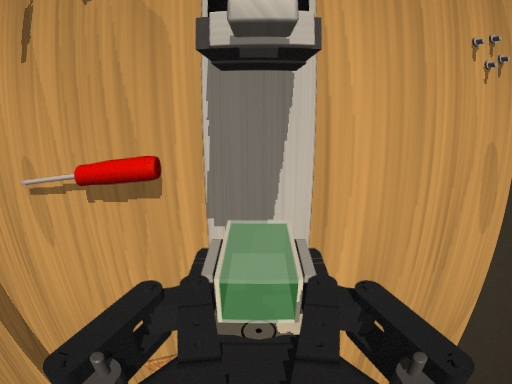

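Emit:
servo_tool(
  commands=[
    {"travel":[0.02,0.15,-0.5],"delta_rot":[0.02,-0.02,0.03],"fingers":255},
    {"travel":[0,0,-0.6],"delta_rot":[0,0,0],"fingers":255},
    {"travel":[0,0,-0.6],"delta_rot":[0,0,0],"fingers":255},
    {"travel":[0,0,-0.4],"delta_rot":[0,0,0],"fingers":255},
    {"travel":[0,0,0],"delta_rot":[0,0,0],"fingers":255},
    {"travel":[0,0,0],"delta_rot":[0,0,0],"fingers":255},
  ],
)

```text
time_s: 18.2
position: [0.603, -0.0177, 0.0979]
tool_rot: [[0.029, 0.999, 0.013], [1.0, -0.029, -0.004], [-0.003, 0.013, -1.0]]
ft_force: [0.4, -0.5, -2.0]
grip_width: 0.0355
```

Emit:
servo_tool(
  commands=[
    {"travel":[-0.1,0.15,-0.35],"delta_rot":[0.04,0.11,0.01],"fingers":255},
    {"travel":[0,0,0],"delta_rot":[0,0,0],"fingers":255},
    {"travel":[0,0,0],"delta_rot":[0,0,0],"fingers":255},
    {"travel":[0,0,0],"delta_rot":[0,0,0],"fingers":255},
  ],
)

```text
time_s: 18.6
position: [0.6008, -0.013, 0.0889]
tool_rot: [[0.028, 1.0, 0.004], [1.0, -0.028, 0.0], [0.0, 0.004, -1.0]]
ft_force: [-0.2, -0.4, -1.8]
grip_width: 0.0358
```

Emit:
servo_tool(
  commands=[
    {"travel":[-0.03,0,-0.1],"delta_rot":[0,0.04,0.01],"fingers":255},
    {"travel":[0,0,0],"delta_rot":[0,0,0],"fingers":255},
    {"travel":[0,0,0],"delta_rot":[0,0,0],"fingers":255},
    {"travel":[0,0,0],"delta_rot":[0,0,0],"fingers":255},
  ],
)

```text
time_s: 19.0
position: [0.6, -0.0131, 0.0861]
tool_rot: [[0.027, 1.0, 0.0], [1.0, -0.027, -0.0], [-0.0, 0.0, -1.0]]
ft_force: [0.1, 0.4, -0.6]
grip_width: 0.0354
```

```bash
python3 - <<'E'
from h import *
np.set_printoptions(precision=4,suppress=True)
im,st=save("wrist","w17"); print(st["position"],st["tool_rot"],st["ft_force"],st["grip_width"],st["qvel"],st["time_s"])
crop(im,130,170,260,195,3,"w17c")
im,st=save("scene","s2"); crop(im,180,130,200,150,4,"s2c")
im,st=save("top","t2"); crop(im,180,130,150,80,5,"t2c")
E
```

```text
[ 0.6    -0.0131  0.0861] [[ 0.027   0.9996  0.0004]
 [ 0.9996 -0.027  -0.0002]
 [-0.0002  0.0004 -1.    ]] [ 0.0944  0.3742 -0.5974] 0.035441574649537906 [-0.0496  0.0281 -0.1377 -0.0608 -0.0056 -0.0226] 19.0
```

View pics/w17c.png

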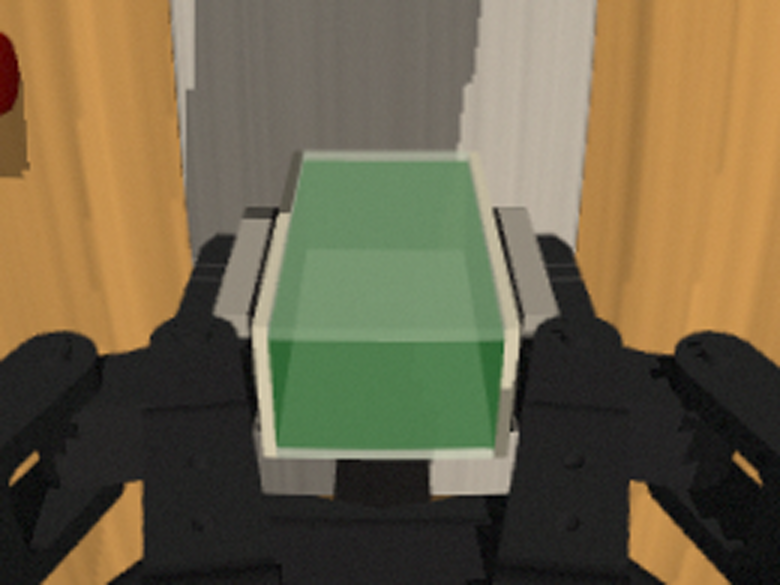

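View pics/s2c.png

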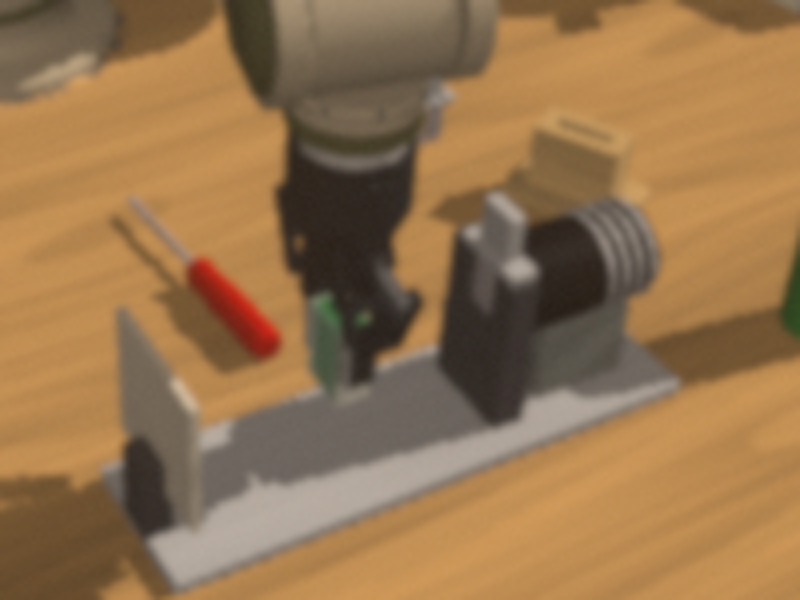

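View pics/t2.png

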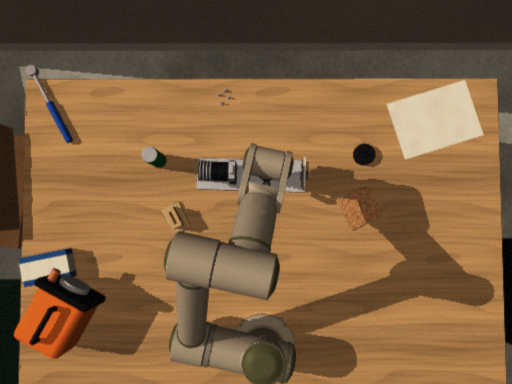

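```bash
python3 -c "
from rig import *
print(close_job()); s=observe(); print(s['time_s'],s['position'],s['grip_width'])"
```

```text
the job is handed in; nothing more can be done
None
the job is handed in; nothing more can be done
```

The job is done and handed in at about 19 s of the 61 s allowed; no verdict is reported.

- **Blade:** I chose the blade in the stand by its measured size; the smaller one standing on the bench was left alone. It went down until the shoulder pressed on the holder with about 25 N, with the tool within 0.1 mm of the expected home height. I then released it. Views from the wrist and scene cameras show it seated flat in the slot.
- **Glass:** It is gripped at 40 N on the two frosted faces only (opening 35.4 mm). It hangs upright in the light path with its middle at about x 0.600, y −0.013, z 0.100 m. The polished faces are square to the beam within about 0.1° of my estimate of the rig's direction, which itself varied by about 0.15° between measurements. It did not slip in the grip, and it is clear of the rig.
- **Other things:** The can, screwdriver and pulley wheel look unmoved in the last pictures.

**Checks that disagreed:**
- The top and wrist cameras differed by up to about 4 mm; I used the wrist camera close up.
- The slot holder's top measured about 19–20 mm wide instead of 23 mm, but the slot measurements agreed with each other and the blade fitted.
- In the slot the blade may sit 1–2 mm off centre along its width, which is within the slot's play; I did not measure this exactly.

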